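# Check the hand brake of a decorating turntable

## Robot

A 6-joint arm with a two-finger parallel gripper is mounted at the origin on the work surface. World frame = base frame: x ahead of the robot, y to its left, z up, the work surface at z = 0. Lengths are in m, angles in rad, forces in N, time in s.
With the tool pointing down it reaches from about 0.425 to 0.95 m from the base axis. Payload 14.7 kg.
Tool frame: the origin (TCP) lies at the very end of the fingers, on their centre line; the grasp point (between the pads) lies 19 mm behind it (env.grip_depth is the distance from the TCP to the grasp point, in m); z points along the fingers, y is the direction in which the jaws open and shut (so a half turn about z gives the same grasp; the last joint's range is limited). The gripper opens to 85 mm and grips with 20 to 120 N. Pads are 22 mm wide; open, the fingers measure 114 mm over their backs; the gripper's body (76 mm by 85 mm) begins 54 mm behind the grasp point. The pads swing forward as they close: fully open they stand 13 mm farther back than shut.
Start: joints at [-1.23, 0.48, 1.596, -0, 1.065, -0.047], TCP at [0.246, -0.602, 0.203] pointing down, gripper open.
Joint ranges: [-2.75, 2.75], [-0.82, 2.05], [0.23, 2.67], [-1.56, 4.7], [0.09, 2.69], [-2.92, 2.92]. Speed limits (rad/s): [1.89, 1.89, 2.39, 3.01, 3.01, 3.01].

## Interface

Orientations are given as a unit quaternion [x, y, z, w].
In Python, from cell import env gives the robot as it stands.
- The arm moves only by the tool carry_out, never from a script. Its argument "rows" is one flat list of numbers, 6 for each row, row after row: the shift along the tool's x, y, z in units of 50 mm (1.0 is 50 mm), then the turn, a rotation vector about the tool's x, y, z in units of 8 degrees (1.0 is 8 degrees). In form: [tx, ty, tz, rx, ry, rz, tx, ty, tz, rx, ry, rz, ...]. A call has 1 to 12 rows; each row is the pose to reach, as a shift and turn from the pose measured when the call began, along the tool's axes at that moment; what a row does not reach only later rows make up. A row lasts 1/10 s, in which the tool goes at most 50 mm and 8.59 degrees, less where a joint would pass 70% of its speed; a pose out of reach is approached as far as the arm can. A call with a gripper value outside its range is refused whole. "hand" is the gripper's target within -1 to 1 (shut at 1, half-way at 0, fully open at -1), set as the call begins (left out, the last holds). The fingers move at their own pace and stop on an object; "squeeze" is the grip in N (left out, the last holds). Time passes only in rows, so rows that repeat a pose let the fingers close. It gives the time, the measured TCP pose, the force and the opening at its end, in the units of the state.
- env.state(): the state, without advancing time (a new reading comes with each control period).
- env.read_camera(name): name is "scene" or "top"; returns a dict with "frame" (420x560x3 uint8, red, green, blue), "depth" (420x560 float32, m along the optical axis (not along the pixel's ray), 0 where there is no reading), "mtx" (3x3 intrinsics, pixels), "extrinsics" (4x4, takes a point from camera to world coordinates). Camera axes: x right, y down, z forward; pixel columns grow to the right and rows downward; lengths in m; the calibration is good to about 2 mm. A picture is of the moment at which its call begins.
- env.job_done(): hands the job in, once; it reports no verdict.
The state is a dict: "clock": time; "joint_pos": joint angles; "joint_vel": joint speeds; "joint_efforts": joint torques, N m; "tool_pos": TCP position; "orientation": TCP orientation; "contact_force": force on the tool from outside, world axes, zero at the start; "wrist_torque": the same for the moment, N m; "grip_width": finger opening in m.
Only numpy, scipy, OpenCV 4.12 (cv2) and the standard library are available. Lean on these libraries where they do the work, as an engineer would, in place of code of your own. Each camera call takes 0.05 s, during which the arm holds its last target.

## Task

Check the turntable's hand brake: with your finger backs or fingertips on the lever's outer face, press it in towards the fixed grip bar until it comes to its stop short of the bar, and keep it there for a second. Take your fingers off so that it springs all the way back out, then press it in to the stop a second time and finish while still holding it there. Do not pinch or strain the lever, do not touch the bar, and leave the pot, jar, cup and brush where they are.

Things in the scene. Friction and masses are not known exactly. Their poses are not given: they have to be found in the camera images.
- turntable: Dark steel base of the turntable, fixed to the bench. Origin on the bench straight below the lever's press point (lever out); +x is the direction to press. The flat aluminium wheel (220 mm across, top 124 mm up) has its axis at x 45, y -270 mm. A steel plate (top 69 mm up) lies under the pivot, y -90 to -140 mm; under the rest of the lever it is free down to the bench.
- lever_press (a point): The hand lever: straight aluminium blade 12 mm thick (x), 22 mm high (z), with a 22 mm ball at its free end (y +43 mm). This point is mid-section at the press point, 95 mm above the bench; upright pivot at y -130 mm. The outer face to press is at x -6 mm, looking to -x; +x points at the grip bar. The axes turn with the lever, which swings level.
- brake_lever (a joint): Swing of the lever about its upright pivot, rad: 0 fully out, 0.22 at its hard stop, where the brake shoe meets the wheel rim (the press point has then moved 29 mm and about 21 mm is left to the bar there). A spring returns it to 0: about 3 N at the press point to start it, about 9 N at the stop.
- grip_bar: Fixed level grip bar with a black rubber sleeve, 28 mm across and 120 mm long, parallel to the lever when that is out. Origin on the bar's axis, 95 mm above the bench, 70 mm from the lever's press point along the turntable's +x; it runs along its y, free end at y +59 mm. Not to be touched.
- pot: Small round terracotta pot standing on the middle of the turntable wheel, 92 mm across and 92 mm high, loose; origin in the middle of its foot. Leave it alone.
- jar: Closed jar, 60 mm across and 75 mm high, standing on the bench beyond the grip bar; origin in the middle of its foot. Leave it alone.
- cup: White open cup, 72 mm across and 85 mm high, standing on the bench to the side of the lever's free end; origin in the middle of its foot. Leave it alone.
- brush: Brush 190 mm long lying on the bench on the side of the lever's free end; origin at its middle, on the underside, handle along its -x. Leave it alone.

How it is judged:
On the way, in this order (a step that is already met when the one before it is completed fails the run):
1. the lever is pressed in to its stop from the outer side and kept there half a second (value of joint brake_lever above 0.2 rad and contact force between the fingers and brake_lever above 3 N and x of the grasp point in the frame of lever_press below -0.01 m), for 0.5 s.
2. the lever has sprung all the way back out, fingers off it (value of joint brake_lever below 0.02 rad and contact force between the fingers and brake_lever below 0.3 N), for 0.2 s.
At the end, for the whole second after the job is handed in: The lever is held at its stop (above 0.20 of 0.22 rad) by the fingers (3 to 60 N) pushing from its outer side (grasp point at least 10 mm outside the blade's middle), nothing touches the grip bar, and pot, jar, cup and brush are within 15 mm of where they stood, upright (all of step 1 and contact force between the fingers and brake_lever below 60 N and contact force between anything else and grip_bar below 1 N and not (distance of any of pot, jar, cup, brush from where it was at the start of the episode above 0.015 m or angle between any of pot, jar, cup's own z axis and vertical above 0.3 rad)); the arm keeps its last pose, push and grip.
It fails at once if the grip bar was touched (contact force between any of the fingers, the arm and grip_bar above 1 N).
It fails at once if the lever was pinched or pushed from the wrong side (contact force between the fingers and brake_lever above 1 N and not (x of the grasp point in the frame of lever_press below -0.01 m)).
It fails at once if the lever was strained with more than 60 N (contact force between the fingers and brake_lever above 60 N).
It fails at once if pot, jar, cup or brush was moved, lifted or tipped (distance of any of pot, jar, cup, brush from where it was at the start of the episode above 0.015 m or angle between any of pot, jar, cup's own z axis and vertical above 0.3 rad).
It also fails if it takes over 38 s, if anything falls off the work surface, if the arm or the gripper's body presses on something with over 40 N, if the wrist force passes 120 N, or if a joint passes its speed limit or range.

## Working session

There is one attempt and no reset: what is moved stays moved. The work goes in short steps, Python scripts to look and compute and a tool call to move; the robot and the scene stay as the last step left them, time stands still between calls to the robot, and variables do not carry over. Pictures are saved under pics/ and viewed, and the job is handed in when it is done.

Besides the shell and the picture viewer there is one more tool, called after ">>>" as a command line: name --argument value ..., lists and objects as JSON in quotes. carry_out: Moves the arm, as the interface text tells. Its arguments: {"type":"object","properties":{"rows":{"type":"array","items":{"type":"number"}},"hand":{"type":"number"},"squeeze":{"type":"number"}},"required":["rows"]}

```bash
mkdir -p pics; ls
python3 - <<'E'
from cell import env
import cv2, numpy as np
print(env.state())
for n in("scene","top"):
    c=env.read_camera(n); cv2.imwrite(f"pics/{n}0.png",c["frame"][:,:,::-1]); np.savez(f"{n}0.npz",**c)
    print(n,c["mtx"],c["extrinsics"].round(3))
E
```

```text
pics
{'clock': 0.0, 'joint_pos': array([-1.22959948e+00,  4.80835331e-01,  1.59687297e+00, -7.44955888e-07,
        1.06511180e+00, -4.65807130e-02]), 'joint_vel': array([ 2.50635429e-04, -6.76302401e-04,  1.26792210e-03, -3.18249440e-06,
        3.11143471e-04,  3.02018021e-04]), 'joint_efforts': array([-5.38987457e-03, -9.50655484e+01, -4.30183089e+01, -3.17397898e-04,
        1.24652809e-02, -3.99107034e-05]), 'tool_pos': array([ 0.24566489, -0.60129895,  0.20237049]), 'orientation': array([ 9.81262161e-01,  1.92676398e-01, -9.04020898e-05, -6.07029300e-04]), 'contact_force': array([ 0.29795729, -0.47831563, -0.04837612]), 'wrist_torque': array([-0.02881794,  0.01706848, -0.01755294]), 'grip_width': 0.08528907787450478}
scene [[537.79414322   0.         284.94904868]
 [  0.         537.79414322 212.27488991]
 [  0.           0.           1.        ]] [[ 0.855  0.292 -0.428  1.146]
 [ 0.518 -0.487  0.703 -0.718]
 [-0.003 -0.823 -0.567  0.746]
 [ 0.     0.     0.     1.   ]]
top [[428.84859092   0.         278.30011427]
 [  0.         428.84859092 209.97509949]
 [  0.           0.           1.        ]] [[-0.005 -0.982  0.19   0.445]
 [-1.     0.003 -0.01   0.108]
 [ 0.009 -0.19  -0.982  1.175]
 [ 0.     0.     0.     1.   ]]
```

View pics/scene0.png

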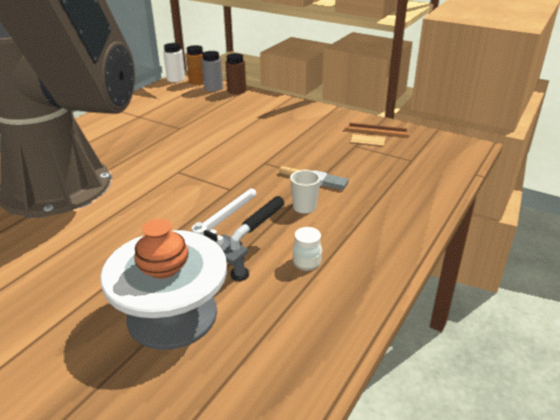

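View pics/top0.png

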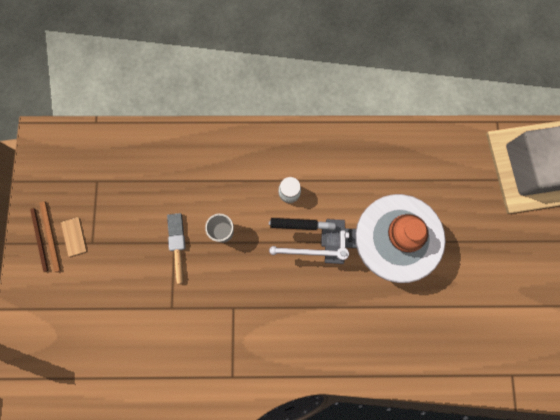

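The top view shows the lever's ball at about (273,250), its pivot at (343,254), the black bar at (271–318,224), the cup at (219,228), the jar at (290,190) and the brush around (177,250). Pressing goes roughly along world +x. Next I'll measure these positions.

```bash
cat > h.py <<'E'
import numpy as np
def ray(c,u,v,z):
    K,E=c["mtx"],c["extrinsics"]; d=E[:3,:3]@np.linalg.solve(K,[u,v,1.]); o=E[:3,3]
    return o+d*(z-o[2])/d[2]
def proj(c,p):
    E=c["extrinsics"]; q=c["mtx"]@(E[:3,:3].T@(np.asarray(p)-E[:3,3])); return q[:2]/q[2]
E
python3 - <<'E'
import numpy as np,cv2
from h import *
t=dict(np.load("top0.npz")); s=dict(np.load("scene0.npz"))
for n,c,b in(("t",t,(220,200,370,280)),("s",s,(180,160,320,290))):
    x0,y0,x1,y1=b; f=np.ascontiguousarray(c["frame"][y0:y1,x0:x1,::-1]); k=5
    cv2.imwrite(f"pics/{n}crop.png",cv2.resize(f,None,fx=k,fy=k,interpolation=cv2.INTER_CUBIC))
# lever mask in top: bright low-sat
f=t["frame"];hsv=cv2.cvtColor(f,cv2.COLOR_RGB2HSV)
m=((hsv[...,1]<60)&(hsv[...,2]>140)).astype(np.uint8)
r=np.zeros_like(m); r[242:262,266:352]=1
vv,uu=np.nonzero(m&r)
for a in range(266,352,6):
    k=(uu>=a)&(uu<a+6)
    if k.any(): print(a,vv[k].mean().round(2),vv[k].min(),vv[k].max())
P=np.array([ray(t,u,v,.106)[:2] for u,v in zip(uu,vv) if 282<=u<332])
d=np.linalg.svd(P-P.mean(0))[2][0]; d*=np.sign(d[1]); print("lever c",P.mean(0),"dir",d)
# wheel
m2=((hsv[...,1]<60)&(hsv[...,2]>110)).astype(np.uint8); m2[:, :352]=0;m2[:,450:]=0;m2[:190]=0;m2[290:]=0
cs,_=cv2.findContours(m2,0,1); cc=max(cs,key=cv2.contourArea); e=cv2.fitEllipse(cv2.convexHull(cc)); print(e, ray(t,*e[0],.124))
print("ball",ray(t,273,250.5,.095),"pivot",ray(t,343,254,.106))
print("bar",ray(t,271,223,.095),ray(t,318,224,.095))
for n,p,z in(("cup",(219,228),.085),("jar",(290,186),.075),("brush",(177,235),.015)):print(n,ray(t,*p,z))
E
```

```text
266 250.0 247 253
272 249.74 246 254
278 250.0 248 252
284 250.35 248 253
290 250.81 248 253
296 251.0 249 253
302 251.27 249 254
308 251.65 249 254
314 252.0 250 254
320 252.0 250 254
326 252.19 250 255
332 253.0 250 256
338 250.96 242 259
344 252.33 242 259
lever c [0.54596297 0.02779506] dir [0.05050052 0.99872403]
((399.9085998535156, 238.19577026367188), (86.96245574951172, 91.42107391357422), 125.98457336425781) [ 0.57572476 -0.20298529  0.124     ]
ball [0.54949962 0.11092562 0.095     ] pivot [ 0.53892721 -0.0636449   0.106     ]
bar [0.61967989 0.1158149  0.095     ] [ 0.61663548 -0.00411625  0.095     ]
cup [0.60882095 0.24930408 0.085     ]
jar [0.72172786 0.06553759 0.075     ]
brush [0.60056168 0.37201803 0.015     ]
```

>>> carry_out --rows '[0.5,-0.5,-0.03,0,0,-0.5,1,-1,-0.06,0,0,-1,1.5,-1.5,-0.1,0,0,-1.5,2,-2,-0.13,0,0,-2,2.5,-2.5,-0.16,0,0,-2.5,3,-3,-0.2,0,0,-3,3.5,-3.5,-0.22,0,0,-3.5,4,-4,-0.25,0,0,-4,4.5,-4.5,-0.3,0,0,-4.5,5,-5.1,-0.33,0,0,-5,5.4,-5.5,-0.36,0,0,-5.5,5.7,-5.9,-0.36,0,0,-6]' --hand 1 --squeeze 20

```text
clock: 1.3
tool_pos: [0.3985, -0.219, 0.2209]
orientation: [0.817, 0.577, 0.0, -0.0]
contact_force: [0.7, -1.0, 1.2]
grip_width: 0.0001
```

```bash
cat > st.py <<'E'
from cell import env
import numpy as np,sys
from scipy.spatial.transform import Rotation as R
s=env.state(); M=R.from_quat(s["orientation"]).as_matrix()
print(s["clock"],s["tool_pos"].round(4),"w",s["grip_width"],"F",s["contact_force"].round(2))
print(M.round(3).tolist(), s["joint_pos"].round(2))
if len(sys.argv)>1:
    p=np.array(eval(sys.argv[1])); a=float(sys.argv[2])*np.pi/180 # desired angle of tool y in world
    y=np.array([np.cos(a),np.sin(a),0]);z=np.array([0,0,-1.]);T=np.c_[np.cross(y,z),y,z]
    print("units shift",(M.T@(p-s["tool_pos"])/.05).round(2),"turn",(R.from_matrix(M.T@T).as_rotvec(degrees=True)/8).round(2))
E
python3 st.py "[.5,.07,.20]" -2.9
```

```text
1.3 [ 0.3985 -0.219   0.2209] w 8.452969609967019e-05 F [ 0.71 -0.99  1.22]
[[0.335, 0.942, -0.0], [0.942, -0.335, 0.001], [0.001, -0.0, -1.0]] [-0.57  0.18  2.    0.    0.96 -0.23]
units shift [ 6.13 -0.02  0.42] turn [-0.   -0.01 -2.08]
```

>>> carry_out --rows '[0.6,0,0,0,0,-0.2,1.2,0,0,0,0,-0.4,1.9,0,0,0,0,-0.6,2.6,0,0,0,0,-0.8,3.3,0,0,0,0,-1,4,0,0.1,0,0,-1.3,4.6,0,0.2,0,0,-1.5,5.2,0,0.3,0,0,-1.7,5.7,0,0.4,0,0,-1.9,6,0,0.4,0,0,-2.05,6.13,-0.02,0.42,0,0,-2.08,6.13,-0.02,0.42,0,0,-2.08]'

```text
clock: 2.5
tool_pos: [0.5001, 0.0702, 0.2001]
orientation: [0.725, 0.689, 0.0, -0.0]
contact_force: [0.5, -0.3, 0.4]
grip_width: 0.0001
```

```bash
python3 st.py "[.5,.07,.07]" -2.9
python3 - <<'E'
from cell import env
import cv2
for n in("scene","top"):
    c=env.read_camera(n); cv2.imwrite(f"pics/{n}1.png",c["frame"][:,:,::-1])
E
```

```text
2.5 [0.5001 0.0702 0.2001] w 0.00012001699092509175 F [ 0.49 -0.3   0.39]
[[0.051, 0.999, -0.0], [0.999, -0.051, 0.001], [0.001, -0.001, -1.0]] [0.08 0.28 1.93 0.   0.93 0.13]
units shift [-0.01  0.    2.6 ] turn [-0.   -0.01 -0.  ]
```

View pics/scene1.png

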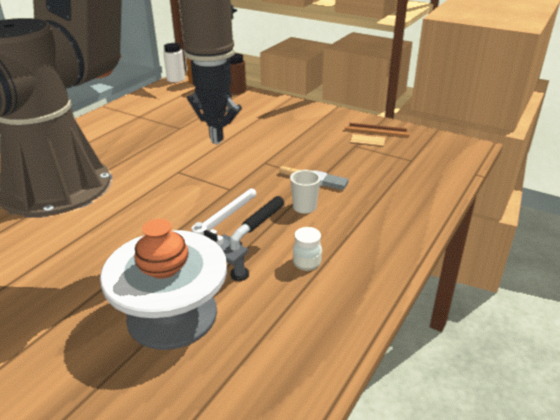

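View pics/top1.png

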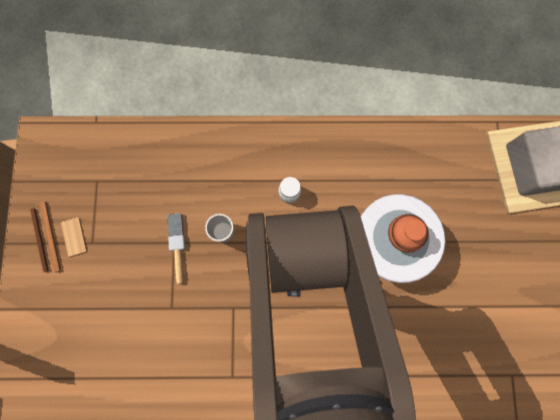

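The closed fingers hang clear on the outer side, with the tip at about (217,138) in the scene view. The arm hides the lever from the top camera. Now I'll descend.

>>> carry_out --rows '[0,0,0.5,0,0,0,0,0,1,0,0,0,0,0,1.5,0,0,0,0,0,2,0,0,0,0,0,2.4,0,0,0,0,0,2.6,0,0,0,0,0,2.6,0,0,0]'

```text
clock: 3.3
tool_pos: [0.4991, 0.0687, 0.0695]
orientation: [0.726, 0.688, -0.001, -0.001]
contact_force: [0.1, -0.3, 0.8]
grip_width: 0.0003
```

```bash
python3 st.py "[.5265,.07,.07]" -2.9
python3 - <<'E'
from cell import env
import cv2
c=env.read_camera("scene"); f=c["frame"][100:300,120:360,::-1]
cv2.imwrite("pics/scene2.png",cv2.resize(f,None,fx=3,fy=3))
E
```

```text
3.3 [0.4991 0.0687 0.0695] w 0.00030803260558748643 F [ 0.09 -0.3   0.83]
[[0.053, 0.999, -0.002], [0.999, -0.053, 0.001], [0.0, -0.002, -1.0]] [0.08 0.47 2.05 0.   0.63 0.13]
units shift [ 0.05  0.54 -0.01] turn [-0.02 -0.   -0.02]
```

View pics/scene2.png

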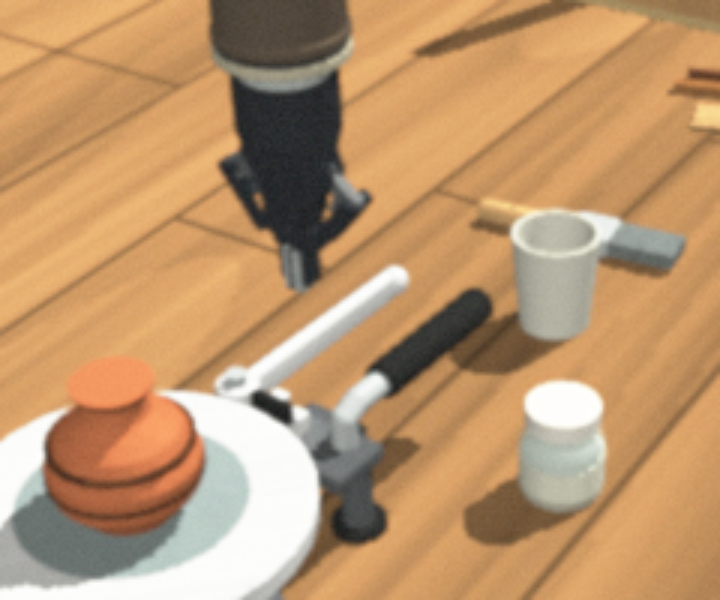

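>>> carry_out --rows '[0,0.1,-0.1,0,0,0,0,0.2,-0.17,0,0,0,0,0.3,-0.17,0,0,0,0,0.4,-0.17,0,0,0,0,0.5,-0.17,0,0,0,0,0.6,-0.17,0,0,0,0,0.7,-0.17,0,0,0,0,0.7,-0.17,0,0,0]'

```text
clock: 4.15
tool_pos: [0.5355, 0.067, 0.0788]
orientation: [0.726, 0.688, 0.0, -0.0]
contact_force: [-0.2, -0.1, -0.9]
grip_width: 0.0002
```

```bash
python3 st.py "[.5555,.067,.078]" -2.9
python3 - <<'E'
from cell import env
import cv2
c=env.read_camera("scene"); f=c["frame"][100:300,120:360,::-1]
cv2.imwrite("pics/scene3.png",cv2.resize(f,None,fx=3,fy=3))
E
```

```text
4.15 [0.5355 0.067  0.0788] w 0.00016169105092285154 F [-0.15 -0.11 -0.94]
[[0.053, 0.999, -0.001], [0.999, -0.053, 0.001], [0.001, -0.001, -1.0]] [0.07 0.49 1.96 0.   0.69 0.12]
units shift [0.02 0.4  0.02] turn [-0.   -0.   -0.02]
```

View pics/scene3.png

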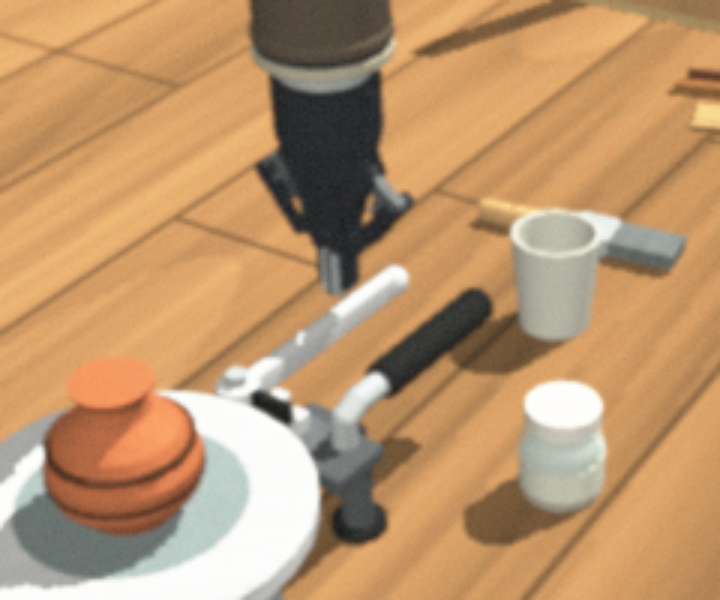

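There's no contact yet at x=0.5355, so the closed tips are thinner than the 29 mm I assumed. Pressing with their backs would leave little margin on the 10 mm rule. I'll back off and turn a quarter, so the 22 mm wide side of the fingertips does the pressing and the grasp point sits about 17 mm out.

>>> carry_out --rows '[0,-0.3,0,0,0,1,0,-0.5,0,0,0,2,0,-0.5,0,0,0,3,0,-0.5,0,0,0,4,0,-0.5,0,0,0,5,0,-0.5,0,0,0,6,0,-0.5,0,0,0,7,0,-0.5,0,0,0,8,0,-0.5,0,0,0,9,0,-0.5,0,0,0,10,0,-0.5,0,0,0,11,0,-0.5,0,0,0,12]'

```text
clock: 5.4
tool_pos: [0.5096, 0.0684, 0.0787]
orientation: [0.997, -0.082, -0.001, -0.0]
contact_force: [0.2, 0.7, 0.2]
grip_width: 0.0001
```

```bash
python3 st.py "[.53,.067,.078]" -98.9
python3 - <<'E'
from cell import env
import cv2
c=env.read_camera("scene"); f=c["frame"][100:300,120:360,::-1]
cv2.imwrite("pics/scene4.png",cv2.resize(f,None,fx=3,fy=3))
E
```

```text
5.4 [0.5096 0.0684 0.0787] w 6.758637511133694e-05 F [0.25 0.73 0.21]
[[0.987, -0.163, -0.001], [-0.163, -0.987, 0.001], [-0.001, -0.0, -1.0]] [0.07 0.47 2.02 0.   0.66 1.81]
units shift [ 0.41 -0.04  0.01] turn [-0.    0.01 -0.06]
```

View pics/scene4.png

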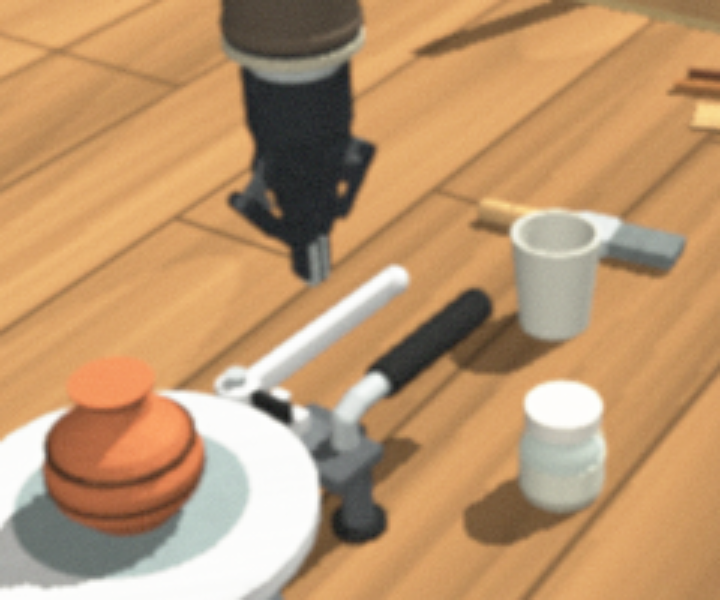

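>>> carry_out --rows '[0.1,0,0,0,0,0,0.2,0,0,0,0,0,0.3,0,0,0,0,0,0.4,0,0,0,0,0,0.5,0,0,0,0,0,0.55,0,0,0,0,0,0.55,0,0,0,0,0]'

```text
clock: 6.15
tool_pos: [0.5371, 0.0636, 0.0785]
orientation: [0.996, -0.086, -0.001, -0.0]
contact_force: [-0.5, -0.5, 0.9]
grip_width: 0.0002
```

```bash
python3 st.py
python3 - <<'E'
from cell import env
import cv2
c=env.read_camera("scene"); f=c["frame"][100:300,120:360,::-1]
cv2.imwrite("pics/scene5.png",cv2.resize(f,None,fx=3,fy=3))
E
```

```text
6.15 [0.5371 0.0636 0.0785] w 0.00019135059123202462 F [-0.45 -0.47  0.86]
[[0.985, -0.172, -0.001], [-0.172, -0.985, 0.001], [-0.001, -0.0, -1.0]] [0.06 0.49 1.96 0.   0.69 1.8 ]
```

View pics/scene5.png

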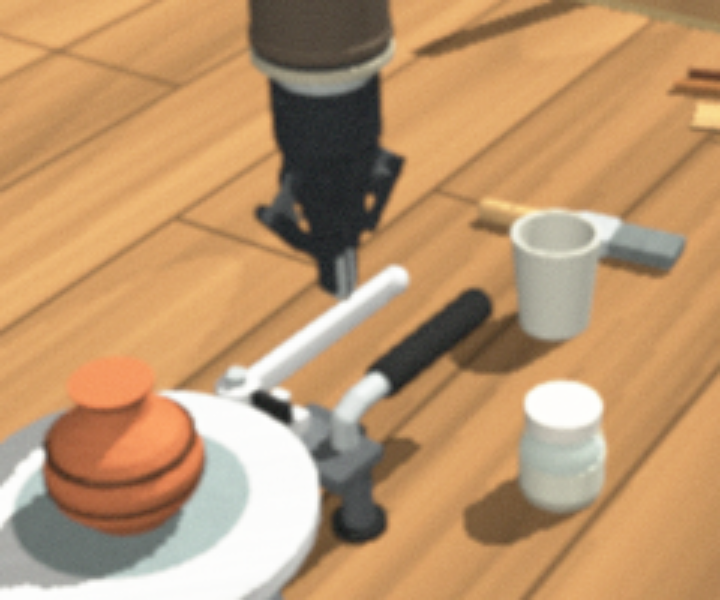

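No contact yet, again further in than predicted. I'll cross-check the lever's position with the scene camera.

Run:
```python
from cell import env
import numpy as np,cv2
from h import *
s=dict(np.load("scene0.npz")); t=dict(np.load("top0.npz"))
st=env.state()
print("tcp proj",proj(s,st["tool_pos"]), "in crop",(proj(s,st["tool_pos"])-[120,100])*3)
def tri(a,b):
    o=[];D=[]
    for c,(u,v) in((s,a),(t,b)):
        d=c["extrinsics"][:3,:3]@np.linalg.solve(c["mtx"],[u,v,1.]);D.append(d/np.linalg.norm(d));o.append(c["extrinsics"][:3,3])
    A=sum(np.eye(3)-np.outer(d,d) for d in D);b=sum((np.eye(3)-np.outer(d,d))@p for d,p in zip(D,o));x=np.linalg.solve(A,b)
    print("tri",x,[np.linalg.norm((np.eye(3)-np.outer(d,d))@(x-p))*1e3 for d,p in zip(D,o)])
# ball in crop scene2 approx (398,279)
tri((120+398/3,100+279/3),(273,250))
for p in([.5495,.1109,.095],[.5475,.068,.095],[.5475,.068,.106],[.539,-.064,.106]): print(p,"scene crop",(proj(s,p)-[120,100])*3,"top",proj(t,p))
c=env.read_camera("scene"); D=c["depth"];print("depth ball",D[193-4:193+4,249:257].round(3)[::3,::3])
E=c["extrinsics"]
for name,(u,v) in dict(ball=(120+398/3,100+279/3),blade=(120+355/3,100+308/3),tip=(120+345/3,100+290/3),blade2=(120+300/3,100+345/3)).items():
    z=D[int(v),int(u)];print(name,(E@np.r_[np.linalg.solve(c["mtx"],[u,v,1])*z,1])[:3])
```

```text
tcp proj [233.61867498 208.44496565] in crop [340.85602495 325.33489694]
tri [0.55246989 0.11241543 0.09712177] [np.float64(2.4264450723911843), np.float64(2.4264450723911106)]
[0.5495, 0.1109, 0.095] scene crop [390.46172124 281.66356323] top [273.01016778 250.49980425]
[0.5475, 0.068, 0.095] scene crop [355.06466984 308.07348723] top [290.03829305 251.21759677]
[0.5475, 0.068, 0.106] scene crop [354.27294961 295.45169262] top [290.19824824 250.79816442]
[0.539, -0.064, 0.106] scene crop [229.88889564 384.03961344] top [343.14115669 253.97013024]
depth ball [[1.202 1.205 1.4  ]
 [1.191 1.203 1.39 ]
 [1.19  1.197 1.377]]
ball [0.55825843 0.10844373 0.10157777]
blade [0.55359698 0.05992041 0.1017388 ]
tip [0.54795148 0.05688641 0.11703371]
blade2 [ 0.55057972 -0.00157846  0.10479892]
```

>>> carry_out --rows '[0.02,0,0,0,0,0,0.04,0,0,0,0,0,0.04,0,0,0,0,0,0.04,0,0,0,0,0]'

```text
clock: 6.65
tool_pos: [0.5385, 0.0633, 0.0785]
orientation: [0.996, -0.086, -0.001, -0.0]
contact_force: [-0.2, -0.0, 0.1]
grip_width: -0.0003
```

```bash
python3 st.py
python3 - <<'E'
from cell import env
import cv2
c=env.read_camera("scene"); f=c["frame"][150:250,180:320,::-1]
cv2.imwrite("pics/scene6.png",cv2.resize(f,None,fx=5,fy=5))
E
```

```text
6.65 [0.5385 0.0633 0.0785] w -0.0002529531091405361 F [-0.19 -0.03  0.07]
[[0.985, -0.172, -0.002], [-0.172, -0.985, 0.001], [-0.002, -0.0, -1.0]] [0.06 0.5  1.96 0.   0.69 1.8 ]
```

View pics/scene6.png

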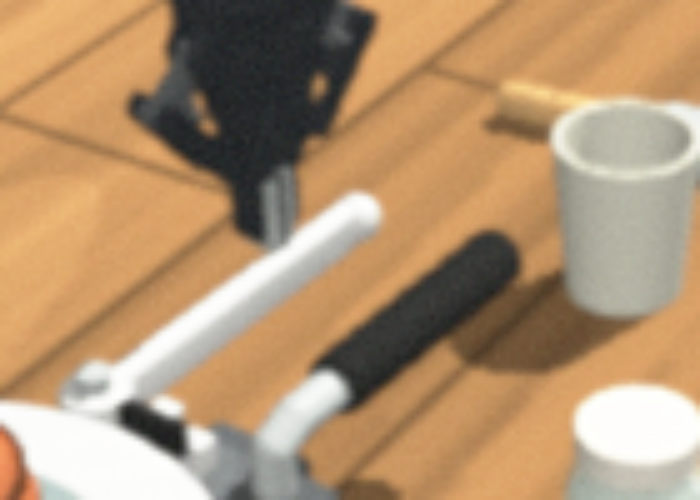

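>>> carry_out --rows '[0.03,0,0,0,0,0,0.06,0,0,0,0,0,0.06,0,0,0,0,0,0.06,0,0,0,0,0]'

```text
clock: 7.1
tool_pos: [0.5414, 0.0628, 0.0785]
orientation: [0.996, -0.086, -0.001, -0.0]
contact_force: [-0.4, 0.9, -0.2]
grip_width: -0.0
```

```bash
python3 st.py
python3 - <<'E'
from cell import env
import cv2
c=env.read_camera("scene"); f=c["frame"][150:250,180:320,::-1]
cv2.imwrite("pics/scene7.png",cv2.resize(f,None,fx=5,fy=5))
E
```

```text
7.1 [0.5414 0.0628 0.0785] w -9.919058236790942e-06 F [-0.42  0.87 -0.2 ]
[[0.985, -0.172, -0.002], [-0.172, -0.985, 0.001], [-0.002, -0.0, -1.0]] [0.06 0.5  1.95 0.   0.69 1.8 ]
```

View pics/scene7.png

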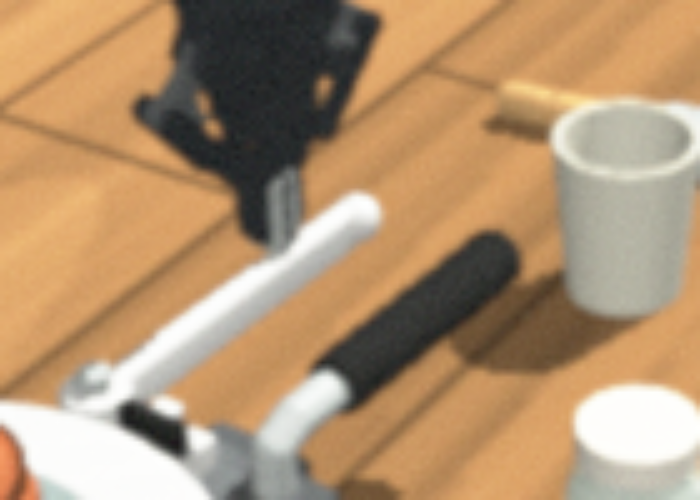

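Run:
```python
import numpy as np,cv2
from h import *
for n,box in(("top0",(268,244,338,260)),("scene0",(200,185,262,235))):
    c=dict(np.load(n+".npz"));D=c["depth"];f=c["frame"];hsv=cv2.cvtColor(f,cv2.COLOR_RGB2HSV)
    x0,y0,x1,y1=box
    m=(hsv[...,1]<60)&(hsv[...,2]>120);vv,uu=np.nonzero(m);k=(uu>=x0)&(uu<x1)&(vv>=y0)&(vv<y1);uu=uu[k];vv=vv[k]
    z=D[vv,uu];P=np.c_[uu,vv,np.ones_like(uu)]@np.linalg.inv(c["mtx"]).T*z[:,None]
    P=P@c["extrinsics"][:3,:3].T+c["extrinsics"][:3,3]
    P=P[(P[:,2]>.085)&(P[:,2]<.115)]
    for a in np.arange(-.04,.14,.02):
        q=P[(P[:,1]>=a)&(P[:,1]<a+.02)]
        if len(q)>3: 
            t=q[q[:,2]>.100]
            print(n,round(a+.01,3),len(q),"x",np.percentile(q[:,0],[5,50,95]).round(4),"z",np.percentile(q[:,2],[5,50,95]).round(4),"topmed",np.median(t[:,0]).round(4) if len(t) else None)
```

```text
top0 -0.03 43 x [0.5381 0.5439 0.5492] z [0.0961 0.107  0.1099] topmed 0.5439
top0 -0.01 40 x [0.5392 0.5439 0.5491] z [0.1016 0.108  0.1114] topmed 0.5439
top0 0.01 42 x [0.54   0.5441 0.5493] z [0.0944 0.1076 0.1109] topmed 0.5462
top0 0.03 40 x [0.5418 0.5466 0.5518] z [0.1031 0.1076 0.1105] topmed 0.5466
top0 0.05 40 x [0.5421 0.5467 0.5518] z [0.1012 0.1075 0.1116] topmed 0.5467
top0 0.07 43 x [0.5434 0.5489 0.5544] z [0.0916 0.1075 0.1104] topmed 0.5493
top0 0.09 40 x [0.5446 0.5493 0.5546] z [0.1037 0.1076 0.111 ] topmed 0.5493
top0 0.11 56 x [0.5425 0.5499 0.5597] z [0.1009 0.1057 0.1093] topmed 0.5509
scene0 -0.03 127 x [0.5408 0.5491 0.6212] z [0.0901 0.1026 0.1074] topmed 0.5502
scene0 -0.01 141 x [0.5425 0.5511 0.623 ] z [0.0913 0.1024 0.1072] topmed 0.5807
scene0 0.01 74 x [0.5426 0.5502 0.5528] z [0.0888 0.1025 0.108 ] topmed 0.5491
scene0 0.03 69 x [0.5437 0.5506 0.5533] z [0.09   0.1026 0.1082] topmed 0.5497
scene0 0.05 67 x [0.5453 0.5517 0.554 ] z [0.0905 0.1018 0.1082] topmed 0.5503
scene0 0.07 65 x [0.5447 0.553  0.5554] z [0.0905 0.1024 0.1081] topmed 0.5512
scene0 0.09 60 x [0.5468 0.554  0.5569] z [0.0884 0.102  0.1079] topmed 0.553
scene0 0.11 56 x [0.546  0.5555 0.5603] z [0.0919 0.1022 0.1074] topmed 0.553
```

Run:
```python
from cell import env
import numpy as np,cv2
from h import *
s=env.state(); print(s["tool_pos"])
c=env.read_camera("scene");np.savez("s8.npz",**c);D=c["depth"]
print("tcp px",proj(c,s["tool_pos"]))
f=c["frame"][175:215,215:255,::-1];cv2.imwrite("pics/s8.png",cv2.resize(f,None,fx=14,fy=14,interpolation=cv2.INTER_NEAREST))
E=c["extrinsics"]
for u in (233,236,238):
  for v in range(184,212,2):
    z=D[v,u];print((u,v),c["frame"][v,u],(E@np.r_[np.linalg.solve(c["mtx"],[u,v,1])*z,1])[:3].round(4))
```

```text
[0.54137571 0.06278375 0.07851163]
tcp px [235.1052556  209.25152908]
(233, 184) [37 41 43] [0.5531 0.0463 0.1562]
(233, 186) [61 63 64] [0.5517 0.0477 0.1501]
(233, 188) [86 89 87] [0.5483 0.0516 0.142 ]
(233, 190) [81 85 82] [0.5458 0.0542 0.1347]
(233, 192) [77 81 80] [0.5456 0.0541 0.1297]
(233, 194) [73 72 73] [0.5462 0.0528 0.1255]
(233, 196) [68 72 71] [0.5468 0.0515 0.1213]
(233, 198) [91 94 89] [0.5455 0.0527 0.1151]
(233, 200) [160 144 125] [0.5426 0.0559 0.1072]
(233, 202) [223 222 217] [0.5477 0.049  0.1077]
(233, 204) [252 252 250] [0.5498 0.0458 0.105 ]
(233, 206) [222 222 219] [0.5504 0.0446 0.1007]
(233, 208) [189 187 183] [0.5519 0.0422 0.0975]
(233, 210) [178 177 173] [0.5517 0.0419 0.0923]
(236, 184) [71 74 76] [0.5488 0.0622 0.1464]
(236, 186) [122 126 122] [0.5503 0.0597 0.1433]
(236, 188) [106 110 109] [0.5521 0.0569 0.1403]
(236, 190) [115 119 115] [0.5528 0.0556 0.1362]
(236, 192) [121 123 119] [0.5496 0.0594 0.1281]
(236, 194) [124 126 125] [0.549  0.0597 0.1226]
(236, 196) [131 132 129] [0.5522 0.055  0.1212]
(236, 198) [138 144 138] [0.55   0.0574 0.114 ]
(
[... 267 characters left out ...]
4767 0.1496 0.0029]
(238, 184) [106 110 110] [0.5497 0.068  0.1437]
(238, 186) [109 114 111] [0.5527 0.0635 0.142 ]
(238, 188) [111 115 112] [0.5521 0.064  0.1366]
(238, 190) [112 117 112] [0.5528 0.0625 0.1325]
(238, 192) [113 115 113] [0.5526 0.0624 0.1274]
(238, 194) [112 114 110] [0.5528 0.0617 0.1228]
(238, 196) [118 120 114] [0.5504 0.0645 0.1154]
(238, 198) [180 181 178] [0.5492 0.0655 0.1092]
(238, 200) [241 240 237] [0.5526 0.0606 0.1079]
(238, 202) [225 226 222] [0.5546 0.0575 0.1052]
(238, 204) [187 188 182] [0.5532 0.0589 0.0987]
(238, 206) [177 177 174] [0.5543 0.057  0.0949]
(238, 208) [175 158 145] [0.5536 0.0575 0.0892]
(238, 210) [205 151 103] [4.784e-01 1.555e-01 1.000e-04]
```

View pics/s8.png

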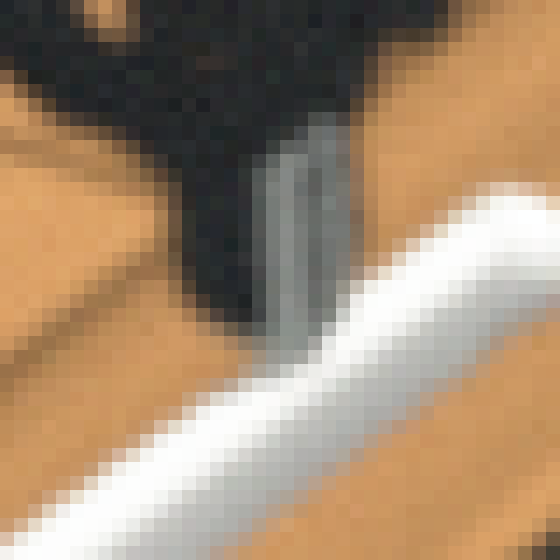

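Run:
```python
import numpy as np,cv2
a=np.load("scene0.npz")["frame"].astype(float);b=np.load("s8.npz")["frame"].astype(float)
def edge(f,u,v0,v1):  # lower (front) and upper edges by brightness centroid of blue channel
    col=f[v0:v1,u,2]; w=np.clip(col-130,0,None); return (w*np.arange(v0,v1)).sum()/w.sum()
for u in (205,210,215,220,225,242,245,248,251,254,256):
    v=int(225-(u-200)*.62); print(u,round(edge(a,u,v-14,v+14),2),round(edge(b,u,v-14,v+14),2))
```

```text
205 224.91 225.37
210 222.46 222.83
215 217.87 218.06
220 214.32 214.5
225 210.55 210.74
242 198.04 198.15
245 195.74 195.82
248 193.58 193.69
251 191.79 191.92
254 191.92 191.99
256 192.68 192.5
```

Run:
```python
import numpy as np
from h import *
s=dict(np.load("scene0.npz"));t=dict(np.load("top0.npz"))
f=s["frame"].astype(float)
for u in(225,236,245):
    v=int(225-(u-200)*.62);col=f[v-16:v+16,u,2];print(u,v-16,col.astype(int))
f=t["frame"].astype(float)
for u in(285,292,300): print(u,242,f[242:262,u,2].astype(int))
```

```text
225 193 [ 71  75  81  91  90  89  95  95  97  95  93  92 119 178 237 251 251 247
 235 211 186 179 178 171 160 138 113  96  95  94  94  95]
236 186 [ 82  88  91  88  92  93  98  95  91  92  94 113 176 238 250 250 246 231
 204 184 177 173 165 152 129 107  98  94  92  96  97  90]
245 181 [ 90  88  98  99  95 101  90  95  88  97 141 214 248 251 250 240 216 184
 178 174 164 158 134 107  99  94  96  94  92  92  94  90]
285 242 [ 57  59  70  72  72  86 162 217 228 221 176 110  77  70  75  77  79  77
  76  81]
292 242 [ 60  59  68  71  70  76 118 186 222 226 206 144  85  72  72  79  78  79
  77  81]
300 242 [ 40  55  70  73  72  73  88 165 219 227 216 160  94  72  72  77  80  63
  50  46]
```

Run:
```python
import numpy as np
from h import *
s=dict(np.load("scene0.npz"));t=dict(np.load("top0.npz"))
print("scene u236: back-top edge",ray(s,236,198.0,.106),"top/front edge",ray(s,236,204.3,.106),"front-bottom",ray(s,236,210,.084))
print("scene u245: back-top edge",ray(s,245,191.2,.106),"top/front",ray(s,245,197.3,.106),"front-bottom",ray(s,245,203.3,.084))
print("top u292: front-top",ray(t,292,248.4,.106),"back-top",ray(t,292,253.0,.106))
```

```text
scene u236: back-top edge [0.54246378 0.06723292 0.106     ] top/front edge [0.55689433 0.04701575 0.106     ] front-bottom [0.5497172  0.05500238 0.084     ]
scene u245: back-top edge [0.54348347 0.10017469 0.106     ] top/front [0.55771221 0.07965049 0.106     ] front-bottom [0.55149037 0.08688006 0.084     ]
top u292: front-top [0.55346953 0.06343528 0.106     ] back-top [0.54199193 0.06356631 0.106     ]
```

Run:
```python
import numpy as np
from h import *
s=dict(np.load("scene0.npz"))
for nm,p,(u,v) in(("s2",[.4991,.0687,.0695],(300,290)),("s4",[.5096,.0684,.0787],(318,283)),("s1",[.5001,.0702,.2001],(217*3-360,140*3-300))):
    p=np.array(p)
    print(nm,"tcp crop px",(proj(s,p)-[120,100])*3,"seen",(u,v))
    for h in(0,.01,.02,.03,.04):print("  +",h,(proj(s,p+[0,0,h])-[120,100])*3)
```

```text
s2 tcp crop px [304.75958315 317.58731131] seen (300, 290)
  + 0 [304.75958315 317.58731131]
  + 0.01 [303.82518654 306.50204465]
  + 0.02 [302.88197185 295.31216419]
  + 0.03 [301.92981366 284.01618202]
  + 0.04 [300.96858417 272.61258186]
s4 tcp crop px [314.97598241 311.5820366 ] seen (318, 283)
  + 0 [314.97598241 311.5820366 ]
  + 0.01 [314.08222096 300.37647204]
  + 0.02 [313.17995468 289.06427793]
  + 0.03 [312.26906161 277.64392498]
  + 0.04 [311.34941741 266.11385455]
s1 tcp crop px [294.24512185 163.59707672] seen (291, 120)
  + 0 [294.24512185 163.59707672]
  + 0.01 [293.19763992 151.02394312]
  + 0.02 [292.13962936 138.32443227]
  + 0.03 [291.07093063 125.49662914]
  + 0.04 [289.99138094 112.53857982]
```

In these pictures the real finger ends sit about 27 mm above the reported TCP. In scene 2, for example, the tip is at crop y≈290 against a projected y≈318. So the tips were sliding in just above the blade instead of beside it, and the blade has not moved. I'll lift a touch, back off, go lower and try again.

>>> carry_out --rows '[0,0,-0.1,0,0,0,-0.3,0,-0.15,0,0,0,-0.6,0,-0.15,0,0,0,-0.8,0,-0.1,0,0,0,-0.8,0,0.2,0,0,0,-0.8,0,0.4,0,0,0,-0.8,0,0.55,0,0,0,-0.8,0,0.55,0,0,0]'

```text
clock: 8.0
tool_pos: [0.5014, 0.0696, 0.0501]
orientation: [0.996, -0.086, -0.002, -0.0]
contact_force: [0.0, -0.4, -0.1]
grip_width: 0.0002
```

```bash
cat > shot.py <<'E'
from cell import env
import cv2,sys,numpy as np
from h import *
c=env.read_camera("scene");np.savez("last.npz",**c); f=c["frame"][150:250,180:320,::-1]
cv2.imwrite(f"pics/{sys.argv[1]}.png",cv2.resize(f,None,fx=5,fy=5))
p=env.state()["tool_pos"]
for h in(.0,.02,.03):print(h,(proj(c,p+[0,0,h])-[180,150])*5)
E
python3 st.py; python3 shot.py s9
```

```text
8.0 [0.5014 0.0696 0.0501] w 0.00019806976276290117 F [ 0.01 -0.35 -0.1 ]
[[0.985, -0.172, -0.003], [-0.172, -0.985, 0.001], [-0.004, 0.0, -1.0]] [0.08 0.51 2.05 0.   0.59 1.82]
0.0 [216.69302839 314.42958422]
0.02 [213.67203936 277.94599496]
0.03 [212.14024324 259.44694706]
```

View pics/s9.png

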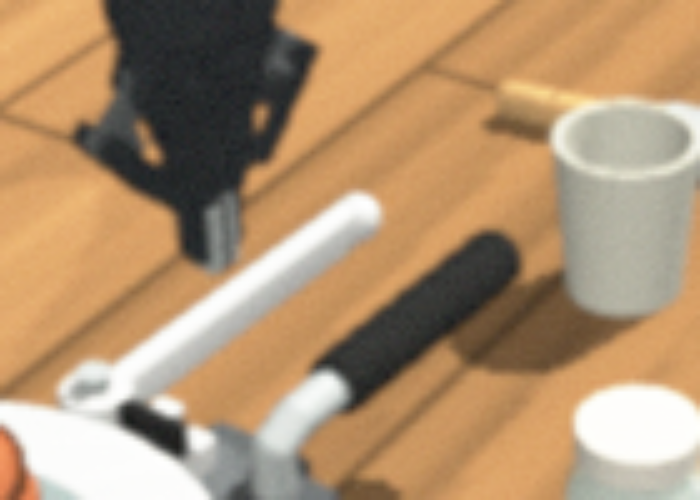

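The fingertip, at (222,270), is now about z 0.077, which is below the blade's underside. Pressing in.

>>> carry_out --rows '[0.1,0,0,0,0,0,0.2,0,0,0,0,0,0.3,0,0,0,0,0,0.4,0,0,0,0,0,0.5,0,0,0,0,0,0.6,0,0,0,0,0,0.7,0,0,0,0,0,0.75,0,0,0,0,0,0.75,0,0,0,0,0]'

```text
clock: 8.95
tool_pos: [0.5384, 0.0633, 0.0503]
orientation: [0.996, -0.086, -0.002, -0.0]
contact_force: [-4.3, 4.0, 2.5]
grip_width: -0.0002
```

```bash
python3 st.py; python3 shot.py s10
```

```text
8.95 [0.5384 0.0633 0.0503] w -0.0002492935244118892 F [-4.33  4.03  2.52]
[[0.985, -0.172, -0.004], [-0.172, -0.985, 0.001], [-0.004, 0.0, -1.0]] [0.06 0.54 1.97 0.   0.63 1.8 ]
0.0 [273.91713103 345.65987926]
0.02 [271.3901639  308.86484253]
0.03 [270.10856353 290.20352639]
```

View pics/s10.png

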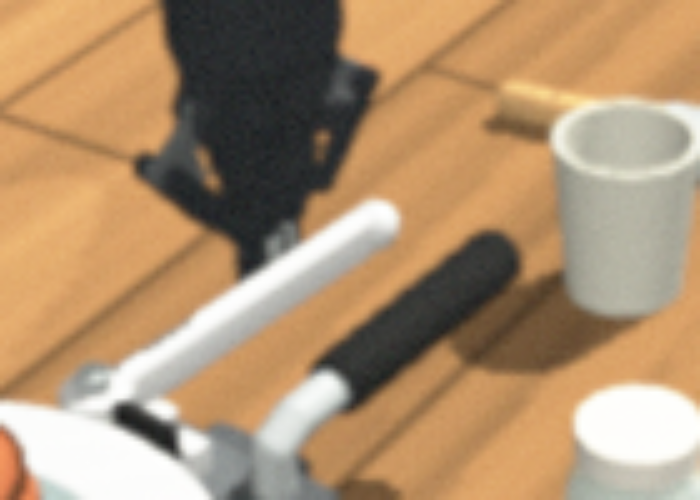

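>>> carry_out --rows '[0.06,0,0,0,0,0,0.12,0,0,0,0,0,0.18,0,0,0,0,0,0.24,0,0,0,0,0,0.3,0,0,0,0,0,0.36,0,0,0,0,0,0.36,0,0,0,0,0]'

```text
clock: 9.7
tool_pos: [0.5548, 0.0605, 0.05]
orientation: [0.996, -0.086, -0.003, -0.0]
contact_force: [-8.0, 6.4, 4.1]
grip_width: -0.0003
```

```bash
python3 st.py; python3 shot.py s11
```

```text
9.7 [0.5548 0.0605 0.05  ] w -0.0003023450625068511 F [-8.04  6.44  4.05]
[[0.985, -0.172, -0.007], [-0.172, -0.985, 0.001], [-0.007, 0.0, -1.0]] [0.05 0.56 1.93 0.   0.66 1.8 ]
0.0 [300.50032414 360.36003326]
0.02 [298.20948479 323.43442498]
0.03 [297.04751946 304.70492447]
```

View pics/s11.png

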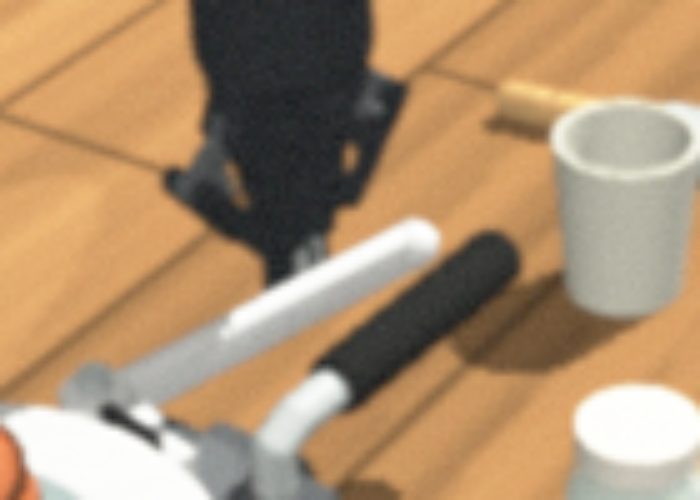

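>>> carry_out --rows '[0.03,0,0,0,0,0,0.06,0,0,0,0,0,0.09,0,0,0,0,0,0.09,0,0,0,0,0]'

```text
clock: 10.15
tool_pos: [0.5572, 0.06, 0.0497]
orientation: [0.996, -0.086, -0.005, -0.0]
contact_force: [-10.4, 2.3, 8.3]
grip_width: 0.0003
```

```bash
python3 st.py
```

```text
10.15 [0.5572 0.06   0.0497] w 0.0003464151032221381 F [-10.39   2.29   8.29]
[[0.985, -0.172, -0.011], [-0.172, -0.985, 0.001], [-0.011, 0.001, -1.0]] [0.05 0.56 1.92 0.   0.67 1.79]
```

```bash
python3 shot.py s12
python3 - <<'E'
import numpy as np
from h import *
c=dict(np.load("last.npz"))
# predicted ball at stop: pivot world + rotation
piv=np.array([.5475,.068])-.13*np.array([.05,.9987])
for th in(.1,.15,.2,.22):
    a=np.arctan2(.9987,.05)-th; b=piv+.173*np.array([np.cos(a),np.sin(a)])
    print(th,b,(proj(c,[*b,.095])-[180,150])*5)
a=np.arctan2(.9987,.05);b=piv+.173*np.array([np.cos(a),np.sin(a)]);print(0,(proj(c,[*b,.095])-[180,150])*5)
E
```

```text
0.0 [304.42417879 363.226185  ]
0.02 [302.16826001 326.28407291]
0.03 [301.02398766 307.54588178]
0.1 [0.56685679 0.10922579] [380.85913636 231.97375843]
0.15 [0.57537375 0.10771972] [394.93160126 238.91097783]
0.2 [0.58380479 0.10578985] [408.42712861 246.29822134]
0.22 [0.58714843 0.10490029] [413.65652225 249.37732806]
0 [351.1127345  219.47801922]
```

View pics/s12.png

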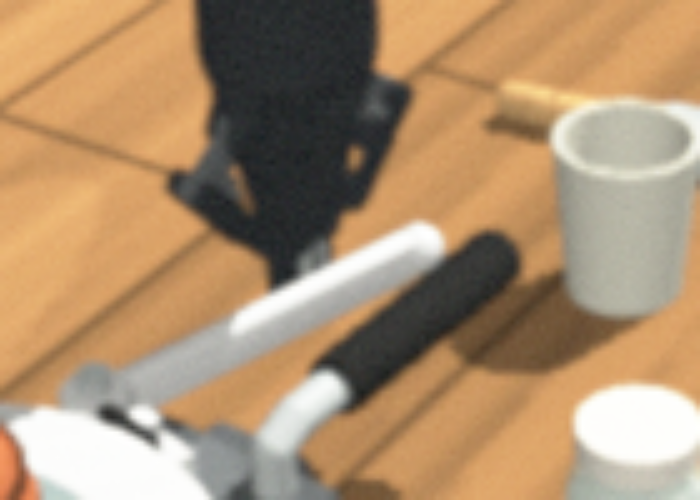

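The ball has moved from (362,212) to (425,240), about 63 px right against 62.5 predicted for 0.22 rad, so the lever is at or very near the stop. I'll press a little firmer and hold.

>>> carry_out --rows '[0.04,0,0,0,0,0,0.06,0,0,0,0,0,0.08,0,0,0,0,0,0.08,0,0,0,0,0,0.08,0,0,0,0,0]'

```text
clock: 10.7
tool_pos: [0.5573, 0.0597, 0.0494]
orientation: [0.996, -0.086, -0.009, 0.0]
contact_force: [-20.2, 6.6, 17.3]
grip_width: 0.0002
```

```bash
python3 st.py;python3 shot.py s13
```

```text
10.7 [0.5573 0.0597 0.0494] w 0.00020753670653315154 F [-20.24   6.56  17.31]
[[0.985, -0.172, -0.017], [-0.172, -0.985, 0.001], [-0.017, 0.002, -1.0]] [0.05 0.57 1.92 0.   0.67 1.79]
0.0 [304.52483821 364.1239498 ]
0.02 [302.26984526 327.18979662]
0.03 [301.12604223 308.45563773]
```

View pics/s13.png

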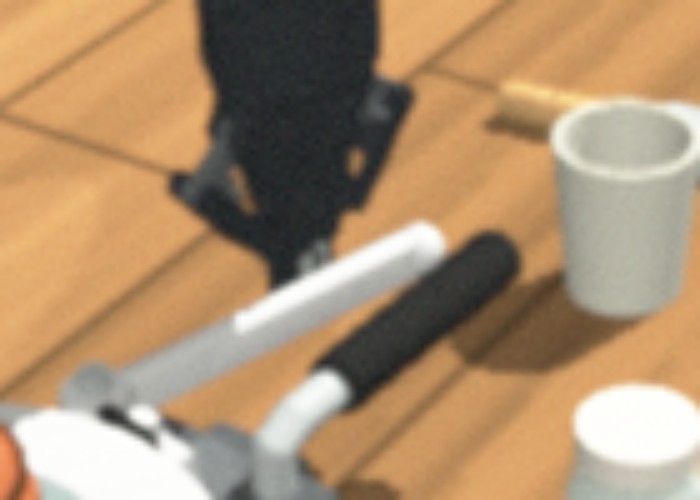

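The force doubled with no further travel, so that is the hard stop. Holding for a second.

>>> carry_out --rows '[0.06,0,0,0,0,0,0.06,0,0,0,0,0,0.06,0,0,0,0,0,0.06,0,0,0,0,0,0.06,0,0,0,0,0,0.06,0,0,0,0,0,0.06,0,0,0,0,0,0.06,0,0,0,0,0,0.06,0,0,0,0,0,0.06,0,0,0,0,0,0.06,0,0,0,0,0]'

```text
clock: 11.85
tool_pos: [0.5569, 0.0596, 0.0491]
orientation: [0.996, -0.087, -0.012, 0.0]
contact_force: [-17.6, 4.7, 14.6]
grip_width: 0.0002
```

```bash
python3 st.py
```

```text
11.85 [0.5569 0.0596 0.0491] w 0.00017603832608108813 F [-17.64   4.73  14.64]
[[0.985, -0.172, -0.023], [-0.172, -0.985, 0.002], [-0.023, 0.002, -1.0]] [0.05 0.57 1.91 0.   0.68 1.79]
```

>>> carry_out --rows '[-0.1,0,-0.02,0,0,0,-0.3,0,-0.02,0,0,0,-0.5,0,-0.02,0,0,0,-0.7,0,-0.02,0,0,0,-0.9,0,-0.02,0,0,0,-1,0,-0.02,0,0,0,-1,0,-0.02,0,0,0,-1,0,-0.02,0,0,0,-1,0,-0.02,0,0,0,-1,0,-0.02,0,0,0]'

```text
clock: 12.85
tool_pos: [0.5081, 0.0681, 0.0512]
orientation: [0.996, -0.087, -0.012, 0.0]
contact_force: [0.2, 0.6, 0.3]
grip_width: 0.0001
```

```bash
python3 st.py "[.507,.0684,.051]" -99.9;python3 shot.py s14
python3 - <<'E'
import numpy as np
a=np.load("scene0.npz")["frame"].astype(float);b=np.load("last.npz")["frame"].astype(float)
for u in (215,225,245,251):
    v=int(225-(u-200)*.62);r=[]
    for f in(a,b):
        w=np.clip(f[v-14:v+14,u,2]-130,0,None);r.append((w*np.arange(v-14,v+14)).sum()/w.sum())
    print(u,np.round(r,2))
E
```

```text
12.85 [0.5081 0.0681 0.0512] w 6.765390875655019e-05 F [0.24 0.63 0.29]
[[0.985, -0.172, -0.023], [-0.173, -0.985, 0.002], [-0.023, 0.002, -1.0]] [0.07 0.52 2.02 0.01 0.62 1.81]
units shift [-0.02 -0.    0.01] turn [ 0.02  0.16 -0.  ]
0.0 [225.67358092 318.91445844]
0.02 [222.72683309 282.35129607]
0.03 [221.23261143 263.8110366 ]
215 [217.87 218.01]
225 [210.55 210.16]
245 [195.74 195.82]
251 [191.79 191.85]
```

View pics/s14.png

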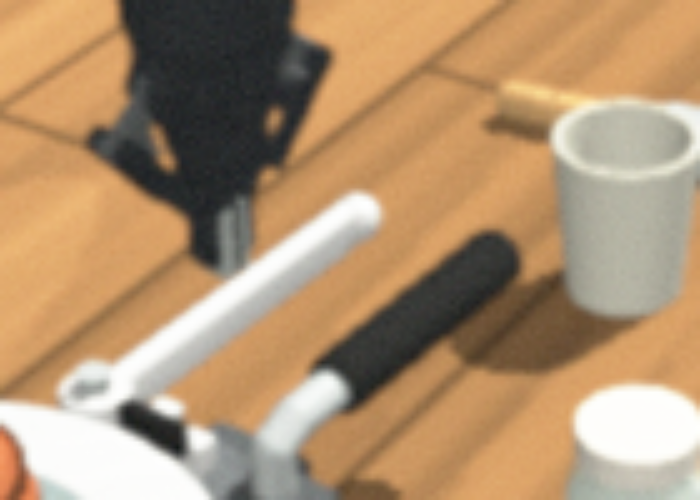

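The lever is fully back out: the ball is at (362,212) again, edges within 0.4 px of the start, with fingers off. Now I'll straighten the tool and press a second time.

>>> carry_out --rows '[0,0,0,0,0.16,0,0.1,0,0,0,0.16,0,0.2,0,0,0,0.16,0,0.3,0,0,0,0.16,0,0.4,0,0,0,0.16,0,0.48,0,0,0,0.16,0,0.56,0,0,0,0.16,0,0.64,0,0,0,0.16,0,0.72,0,0,0,0.16,0,0.8,0,0,0,0.16,0,0.88,0,0,0,0.16,0,0.88,0,0,0,0.16,0]'

```text
clock: 14.1
tool_pos: [0.5506, 0.0608, 0.05]
orientation: [0.996, -0.087, -0.001, 0.001]
contact_force: [-7.2, 6.1, 4.3]
grip_width: -0.0001
```

```bash
python3 st.py "[.5573,.0598,.0505]" -99.9
```

```text
14.1 [0.5506 0.0608 0.05  ] w -0.00012009581580657027 F [-7.16  6.07  4.31]
[[0.985, -0.173, -0.003], [-0.173, -0.985, -0.002], [-0.003, 0.002, -1.0]] [ 0.06  0.55  1.95 -0.    0.65  1.8 ]
units shift [ 0.14 -0.   -0.01] turn [ 0.02  0.02 -0.01]
```

>>> carry_out --rows '[0.05,0,0,0,0,0,0.1,0,0,0,0,0,0.14,0,0,0,0,0,0.17,0,0,0,0,0,0.2,0,0,0,0,0,0.23,0,0,0,0,0,0.25,0,0,0,0,0,0.25,0,0,0,0,0,0.25,0,0,0,0,0,0.25,0,0,0,0,0]'

```text
clock: 15.1
tool_pos: [0.5578, 0.0592, 0.0495]
orientation: [0.996, -0.087, -0.006, 0.001]
contact_force: [-26.1, 8.4, 20.8]
grip_width: -0.0
```

```bash
python3 st.py;python3 shot.py s15
```

```text
15.1 [0.5578 0.0592 0.0495] w -3.175639889048977e-05 F [-26.07   8.39  20.83]
[[0.985, -0.173, -0.012], [-0.173, -0.985, -0.001], [-0.012, 0.004, -1.0]] [ 0.05  0.56  1.92 -0.    0.67  1.8 ]
0.0 [304.57283004 364.89659763]
0.02 [302.3170746  327.94982704]
0.03 [301.17287592 309.20912258]
```

View pics/s15.png

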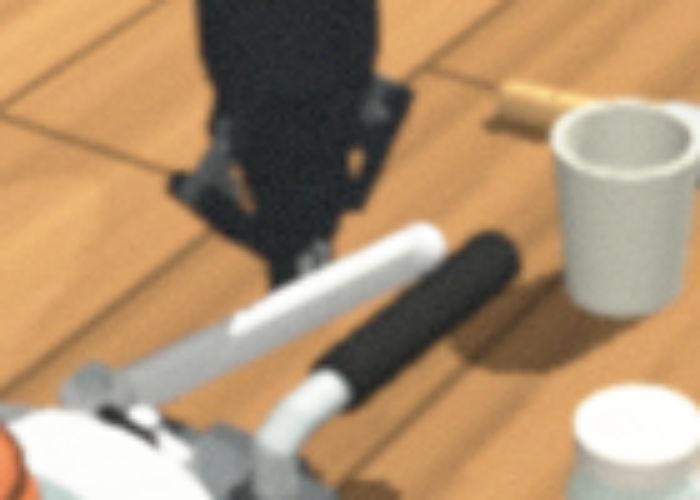

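>>> carry_out --rows '[0.07,0,0,0,0,0,0.07,0,0,0,0,0,0.07,0,0,0,0,0,0.07,0,0,0,0,0,0.07,0,0,0,0,0,0.07,0,0,0,0,0]'

```text
clock: 15.75
tool_pos: [0.5571, 0.059, 0.0491]
orientation: [0.996, -0.087, -0.01, 0.001]
contact_force: [-21.4, 7.1, 17.3]
grip_width: 0.0
```

```bash
python3 st.py; python3 shot.py s16; python3 st.py
python3 - <<'E'
import numpy as np
a=np.load("scene0.npz")["frame"].astype(int);b=np.load("last.npz")["frame"].astype(int);d=np.abs(a-b).max(2)
for n,(x0,y0,x1,y1) in dict(cup=(288,168,324,214),jar=(290,228,324,270),brush=(315,168,350,192),pot=(135,222,190,272)).items(): print(n,(d[y0:y1,x0:x1]>60).sum())
from cell import env
env.job_done(); print(env.state()["contact_force"],env.state()["clock"])
E
```

```text
15.75 [0.5571 0.059  0.0491] w 2.9542964590556785e-05 F [-21.36   7.13  17.25]
[[0.985, -0.173, -0.019], [-0.173, -0.985, -0.001], [-0.019, 0.005, -1.0]] [ 0.05  0.57  1.92 -0.    0.68  1.8 ]
0.0 [303.10028809 365.44741651]
0.02 [300.83109643 328.51734587]
0.03 [299.68008752 309.78519516]
15.8 [0.5571 0.059  0.0491] w 0.0002729187104906091 F [-20.9    6.64  16.12]
[[0.985, -0.173, -0.019], [-0.173, -0.985, -0.001], [-0.019, 0.005, -1.0]] [ 0.05  0.57  1.92 -0.    0.68  1.8 ]
cup 0
jar 0
brush 0
pot 70
the job is handed in; nothing more can be done
the job is handed in; nothing more can be done
```

I pressed the brake lever to its stop with the closed fingertips' side on the outer face and held it there for over a second. I then let it spring all the way out, pressed it in a second time, and handed the job in while still holding it there. It was handed in at about 16 s; no verdict is reported.

- **At the stop:** on the first press, the force rose from about 13 N to 27 N with no further travel. The ball's shift in the picture, 63 px, matched the 62.5 px predicted for 0.22 rad.
- **Release:** the lever edges came back to within 0.4 px of where they started, and the force was near zero.
- **Final hold:** about 27 N in total, steady. I saw no contact with the grip bar.
- **Surroundings:** no pixels changed around the cup, jar or brush. About 70 changed around the pot; I put that down to the arm's shadow but handed in without looking closer.

**Disagreements along the way:**
- **Fingertip height:** in the pictures the fingertips ended about 27 mm above the reported TCP. My first approach, at TCP height 0.078 m, therefore passed just over the blade without moving it. I backed off and came in lower.
- **Upward force:** while pressing there was also about 16 N upward, probably friction on the blade. It is included in the 27 N total.

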